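Pair four scooter pistons with their cylinder barrels

ROBOT

A 6-joint arm with a two-finger parallel gripper is mounted at the origin on the work surface. World frame = base frame: x ahead of the robot, y to its left, z up, the work surface at z = 0. Lengths are in m, angles in rad, forces in N, time in s.
With the tool pointing down it reaches from about 0.225 to 0.725 m from the base axis. Payload 3.1 kg.
Tool frame: the origin (TCP) lies at the very end of the fingers, on their centre line; the grasp point (between the pads) lies robot.grip_depth behind it (robot.grip_depth is the distance from the TCP to the grasp point, in m); z points along the fingers, y is the line along which they close (so a half turn about z gives the same grasp; the last joint's range is limited). The gripper opens to 85 mm and grips with 20 to 120 N. Pads are 22 mm wide; open, the fingers measure 114 mm over their backs; the gripper's body (76 mm by 85 mm) begins 54 mm behind the grasp point. The pads swing forward as they close: fully open they stand 13 mm farther back than shut.
Start: joints at [0.983, 0.048, 0.099, 1.622, 0, 1.443], TCP at [0.233, 0.47, 0.231] pointing down, gripper open.
Joint ranges: [-2.91, 2.91], [-0.99, 1.94], [-1.21, 1.42], [-2.12, 2.29], [-1.49, 1.47], [-3.14, 3.14]. Speed limits (rad/s): [2.79, 2.79, 3.14, 3.14, 3.14, 3.14].

INTERFACE

Orientations are given as [roll, pitch, yaw] about the fixed x, y, z axes, in that order (R = Rz(yaw) Ry(pitch) Rx(roll)).
In Python, from workcell import robot gives the robot as it stands. The module is installed in compiled form; this text tells all that it offers.
- The arm moves only by the tool apply_moves, never from a script. Its argument "moves" is a list of rows, each an object with "delta_rot": the turn, a rotation vector about the world's x, y, z in degrees, a list of three; "slide": the shift along the world's x, y, z in cm, a list of three; "fingers": the opening, from -1 (shut) to 1 (fully open). In form: [{"delta_rot": [wx, wy, wz], "slide": [dx, dy, dz], "fingers": fingers}, ...]. A call has exactly 8 rows; each row is the pose to reach, as a shift and turn from the pose commanded when the call began; what a row does not reach only later rows make up. A row lasts 1/10 s, in which the tool goes at most 50 mm and 8.59 degrees, less where a joint would pass 70% of its speed; a pose out of reach is approached as far as the arm can. A call with a gripper value outside its range is refused whole. The fingers move at their own pace and stop on an object; "newtons" is the grip in N (left out, the last holds). Time passes only in rows, so rows that repeat a pose let the fingers close, or fill a call up. It gives the time, the measured TCP pose, the force, the opening and the grip force at its end, in the units of the state.
- robot.get_state(): the state, without advancing time (a new reading comes with each control period).
- robot.grab_frame(name): name is "scene" or "top" or "wrist"; returns a dict with "frame" (420x560x3 uint8, blue, green, red), "vertical_fov" (degrees; the focal length in pixels is half the picture's height over the tangent of half this angle, whatever the lens; pixels are square), "cx", "cy" (the principal point, pixels), "rvec" (rotation vector, rad) and "tvec" (3), from world to camera coordinates, as OpenCV has them; the wrist camera has in their place "mount" (4x4, takes a point from camera to tool coordinates, whose origin is the TCP and whose axes are the flange's). Camera axes: x right, y down, z forward; pixel columns grow to the right and rows downward; lengths in m; the calibration is good to about 2 mm. A picture is of the moment at which its call begins: read the wrist's pose just before it. There is no depth.
- robot.finish_job(): hands the job in; it is judged then, once.
The state is a dict: "time_s": time; "qpos": joint angles; "joint_velocities": joint speeds; "effort": joint torques, N m; "ee_pos": TCP position; "tcp_rot": TCP orientation; "force": force on the tool from outside, world axes, zero at the start; "ft_torque": the same for the moment, N m; "opening": finger opening in m; "grip_force": force on a finger pad.
Only numpy, scipy, OpenCV 4.12 (cv2) and the standard library are available. Lean on these libraries where they do the work, as an engineer would, in place of code of your own. Each camera call takes 0.05 s, during which the arm holds its last target. There are 200 camera calls.

TASK

Four scooter pistons have got mixed up on the bench with other round parts. Stand each piston crown-up and flat in the empty half of the red tray that holds the cylinder barrel it fits: smallest piston to smallest bore, and so on up to the largest; set them down, do not drop them. Leave the oil filter and the ball bearing that stand among the pistons where they are.

Things in the scene. Friction and masses are not known exactly. Their poses are not given: they have to be found in the camera images.
- piston_39: The smallest of four loose pistons: aluminium cylinder, 39 mm diameter, 40 mm tall, dark ring grooves near the top, two valve pockets in the flat crown; stands crown-up on the bench. Origin: centre of its underside; z up its axis. Grip its side from above in any direction; along the line from the robot's base through it at least 35 mm is free on both sides.
- piston_47: The second smallest of four loose pistons: aluminium cylinder, 47 mm diameter, 43 mm tall, dark ring grooves near the top, two valve pockets in the flat crown; stands crown-up on the bench. Origin: centre of its underside; z up its axis. Grip its side from above in any direction; along the line from the robot's base through it at least 35 mm is free on both sides.
- piston_55: The second largest of four loose pistons: aluminium cylinder, 55 mm diameter, 46 mm tall, dark ring grooves near the top, two valve pockets in the flat crown; stands crown-up on the bench. Origin: centre of its underside; z up its axis. Grip its side from above in any direction; along the line from the robot's base through it at least 35 mm is free on both sides.
- piston_63: The largest of four loose pistons: aluminium cylinder, 63 mm diameter, 50 mm tall, dark ring grooves near the top, two valve pockets in the flat crown; stands crown-up on the bench. Origin: centre of its underside; z up its axis. Grip its side from above in any direction; along the line from the robot's base through it at least 35 mm is free on both sides.
- tray_39: Fixed red tray, 208 x 112 mm, home of piston_39: one half holds the barrel of the smallest bore (39 mm), the other is empty. Origin: at bench height under the middle of the empty half (inside 92 mm in x, 104 in y); x points to the barrel, away from the robot; z up. Floor 4 mm thick, rims 12 mm high. Finned barrel 80 mm square, centred at x = +102 mm, top 54 mm up.
- tray_47: Fixed red tray, 208 x 112 mm, home of piston_47: one half holds the barrel of the second smallest bore (47 mm), the other is empty. Origin: at bench height under the middle of the empty half (inside 92 mm in x, 104 in y); x points to the barrel, away from the robot; z up. Floor 4 mm thick, rims 12 mm high. Finned barrel 86 mm square, centred at x = +102 mm, top 57 mm up.
- tray_55: Fixed red tray, 208 x 112 mm, home of piston_55: one half holds the barrel of the second largest bore (55 mm), the other is empty. Origin: at bench height under the middle of the empty half (inside 92 mm in x, 104 in y); x points to the barrel, away from the robot; z up. Floor 4 mm thick, rims 12 mm high. Finned barrel 92 mm square, centred at x = +102 mm, top 60 mm up.
- tray_63: Fixed red tray, 208 x 112 mm, home of piston_63: one half holds the barrel of the largest bore (63 mm), the other is empty. Origin: at bench height under the middle of the empty half (inside 92 mm in x, 104 in y); x points to the barrel, away from the robot; z up. Floor 4 mm thick, rims 12 mm high. Finned barrel 100 mm square, centred at x = +102 mm, top 64 mm up.
- oil_filter: Oil-filter element standing among the pistons, not to be moved: pleated paper cylinder with a hole through it and black end rings, 47 mm in diameter, 45 mm tall, 50 g. Origin: centre of its underside.
- ball_bearing: Ball bearing lying flat among the pistons, not to be moved: steel rings with balls and a hole, 52 mm in diameter, 15 mm high. Origin: centre of its underside.
Things that resemble listed ones, but are neither listed nor needed, are in the scene too. Leave any purple or turquoise look-alike of the piston_55 alone.

How it is judged:
By the outcome, as a careful person would: the job done as asked, in the order asked, and still so for the second after the job is handed in, with the robot touching nothing.
It also fails if it takes over 96 s, if anything falls off the work surface, if the arm or the gripper's body presses on something with over 40 N, if the wrist force passes 120 N, or if a joint passes its speed limit or range.

## Working session

There is one attempt and no reset: what is moved stays moved. The work goes in short steps, Python scripts to look and compute and a tool call to move; the robot and the scene stay as the last step left them, time stands still between calls to the robot, and variables do not carry over. Pictures are saved under pics/ and viewed, at most 14 in all, crops included, and the job is handed in when it is done.

Besides the shell and the picture viewer there is one more tool, called after "Call:" by a JSON object that holds its "name" and its "arguments". apply_moves: Moves the arm, as the interface text tells. Its arguments: {"type":"object","properties":{"moves":{"type":"array"},"newtons":{"type":"number"}},"required":["moves"]}

```bash
mkdir -p pics; ls; python3 - <<'E'
from workcell import robot
import cv2,pickle
s=robot.get_state(); print(s, robot.grip_depth)
for n in ["scene","top"]:
    f=robot.grab_frame(n); pickle.dump(f,open(n+".pkl","wb"))
    print(n,f["vertical_fov"],f["cx"],f["cy"],f["rvec"],f["tvec"],[k for k in f])
    cv2.imwrite(f"pics/{n}1.png",f["frame"])
E
```

```text
pics
{'time_s': 0.0, 'qpos': array([ 9.83208698e-01,  4.87921351e-02,  9.75635352e-02,  1.62201832e+00,
       -1.51070925e-05,  1.44303180e+00]), 'joint_velocities': array([ 0.00083524,  0.00044106,  0.00140837,  0.00062067,  0.00033688,
       -0.0007    ]), 'effort': array([ 7.59060622e-04, -3.38784814e+01,  3.20014036e+01,  2.03533337e-02,
       -2.10630637e-04, -2.26286765e-06]), 'ee_pos': array([0.2326359 , 0.46994002, 0.23007847]), 'tcp_rot': array([-3.13916011e+00, -2.97263180e-04,  2.68176921e+00]), 'force': array([-0.24613042, -0.35962426, -0.11049103]), 'ft_torque': array([-0.0383332 ,  0.01142694, -0.01941765]), 'grip_force': 0.0, 'opening': 0.085578406302008} 0.0187
scene 49.38824739691903 280.42664580321946 205.89553268340194 [ 1.49330575  2.14699642 -0.83953443] [ 0.15059759 -0.27329435  1.46146111] ['frame', 'vertical_fov', 'cx', 'cy', 'rvec', 'tvec']
top 45.707926739944426 286.1786405334903 214.57492692733913 [ 2.13037356 -2.14414097  0.21833131] [-0.01101997  0.45656726  1.07821026] ['frame', 'vertical_fov', 'cx', 'cy', 'rvec', 'tvec']
```

View pics/top1.png

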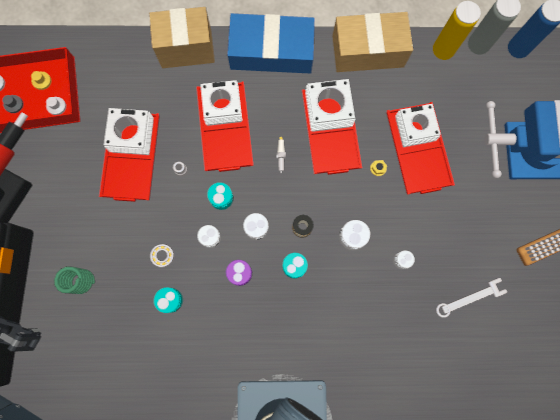

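View pics/scene1.png

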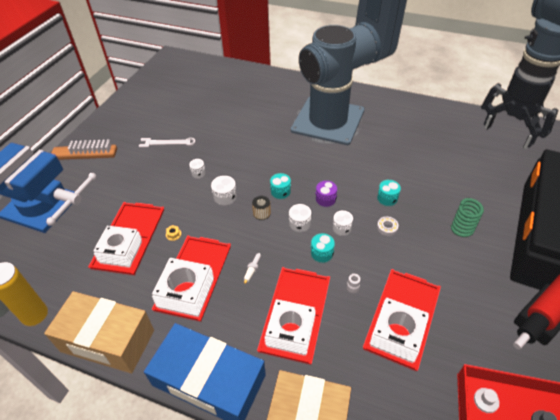

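The top view shows white pistons at about (208,236), (256,226), (355,234) and (404,260). The filter is at (303,226), the bearing at (162,255), and the tray bores at (127,127), (221,98), (330,100) and (418,122). The scene view shows the same layout from the far side.

```bash
cat > h.py <<'E'
import numpy as np,cv2,pickle
def cam(f):
    R=cv2.Rodrigues(np.array(f["rvec"],float))[0]; t=np.array(f["tvec"],float).ravel()
    F=f["frame"].shape[0]/2/np.tan(np.radians(f["vertical_fov"]/2))
    K=np.array([[F,0,f["cx"]],[0,F,f["cy"]],[0,0,1]]); return K,R,t
def ray(f,uv):
    K,R,t=cam(f); return -R.T@t, R.T@np.linalg.inv(K)@np.array([uv[0],uv[1],1.])
def onz(f,uv,z):
    c,d=ray(f,uv); return c+d*(z-c[2])/d[2]
def proj(f,P):
    K,R,t=cam(f); q=K@(R@np.asarray(P,float)+t); return q[:2]/q[2]
def tri(f1,u1,f2,u2):
    c1,d1=ray(f1,u1);c2,d2=ray(f2,u2)
    s=np.linalg.lstsq(np.c_[d1,-d2],c2-c1,rcond=None)[0]
    a,b=c1+s[0]*d1,c2+s[1]*d2; return (a+b)/2,np.linalg.norm(a-b)
E
python3 - <<'E'
from h import *
t=pickle.load(open("top.pkl","rb"));s=pickle.load(open("scene.pkl","rb"))
print(ray(t,(0,0))[0],ray(s,(0,0))[0])
a=cv2.resize(t["frame"][190:285,140:425],None,fx=2.8,fy=2.8,interpolation=cv2.INTER_CUBIC)
b=cv2.resize(s["frame"][150:260,180:420],None,fx=3.3,fy=3.3,interpolation=cv2.INTER_CUBIC)[:330,:798]
a=a[:,:798]; b=cv2.copyMakeBorder(b,0,0,0,a.shape[1]-b.shape[1],cv2.BORDER_CONSTANT)
cv2.imwrite("pics/crop1.png",np.vstack([a,b]))
for n,f in(("top",t),("scene",s)):
    h=cv2.cvtColor(f["frame"],cv2.COLOR_BGR2HSV)
    m=((h[...,1]<60)&(h[...,2]>130)).astype(np.uint8)
    k,l,st,c=cv2.connectedComponentsWithStats(m)
    for i in range(1,k):
        if st[i,4]>100: print(n,st[i],c[i].round(1),onz(f,c[i],.045).round(3))
    r=((h[...,1]>170)&((h[...,0]<8)|(h[...,0]>172))&(h[...,2]>80)).astype(np.uint8)
    k,l,st,c=cv2.connectedComponentsWithStats(r)
    for i in range(1,k):
        if st[i,4]>300: print(n,"red",st[i],c[i].round(1))
E
```

```text
[0.25553292 0.0125195  1.14265422] [1.15111713 0.29386227 0.90653866]
top [    0     0   560    59 12770] [266.1  13.6] [0.95  0.031 0.045]
top [ 305   79   51   52 1560] [329.8 106.6] [ 0.712 -0.118  0.045]
top [ 200   80   42   45 1213] [221.2 103.8] [0.719 0.135 0.045]
top [ 47  97  19  18 234] [ 55.2 104.8] [0.716 0.517 0.045]
top [487 101  30  77 712] [496.9 138.8] [ 0.633 -0.506  0.045]
top [554 100   6  42 122] [557.7 114.6] [ 0.692 -0.656  0.045]
top [ 396  104   44   43 1166] [417.1 126.1] [ 0.664 -0.321  0.045]
top [ 103  108   50   47 1512] [128.8 132.4] [0.649 0.345 0.045]
top [276 139  10  34 213] [280.6 154.5] [ 0.596 -0.002  0.045]
top [172 161  15  14 112] [179.4 167.5] [0.565 0.227 0.045]
top [213 185  12  18 133] [219.1 194.2] [0.503 0.137 0.045]
top [243 213  26  27 541] [255.5 225.4] [0.432 0.055 0.045]
top [340 220  31  30 715] [355. 234.] [ 0.411 -0.167  0.045]
top [197 225  23  23 418] [208.1 235.7] [0.409 0.16  0.045]
top [150 244  24  23 271] [161.2 254.9] [0.367 0.261 0.045]
top [394 250  21  19 302] [404.4 259.1] [ 0.354 -0.275  0.045]
top [287 257  17  16 
[... 2788 characters left out ...]
 1475] [200.7 372.9] [0.886 0.013 0.045]
scene [ 67 344  42  20 263] [ 87.7 353.6] [ 0.93  -0.216  0.045]
scene [   0  352  194   68 6479] [ 72.3 397.6] [ 1.011 -0.19   0.045]
scene [296 374  29  46 932] [310.2 397.7] [0.857 0.224 0.045]
scene [474 389  25  23 428] [486.5 399.9] [0.749 0.525 0.045]
scene red [   0    0   85   73 1907] [25.1 18.1]
scene red [ 218    0   51   64 2791] [244.6  28.9]
scene red [  89  202   75   73 1660] [133.9 231.1]
scene red [ 152  236   78   85 1454] [202.3 262.4]
scene red [ 258  268   72   96 2372] [298.9 304.8]
scene red [ 363  270   77  100 2134] [406.4 306.4]
scene red [528 275  32  55 858] [548.8 303.7]
scene red [ 458  365  102   55 3984] [506.3 394.3]
```

View pics/crop1.png

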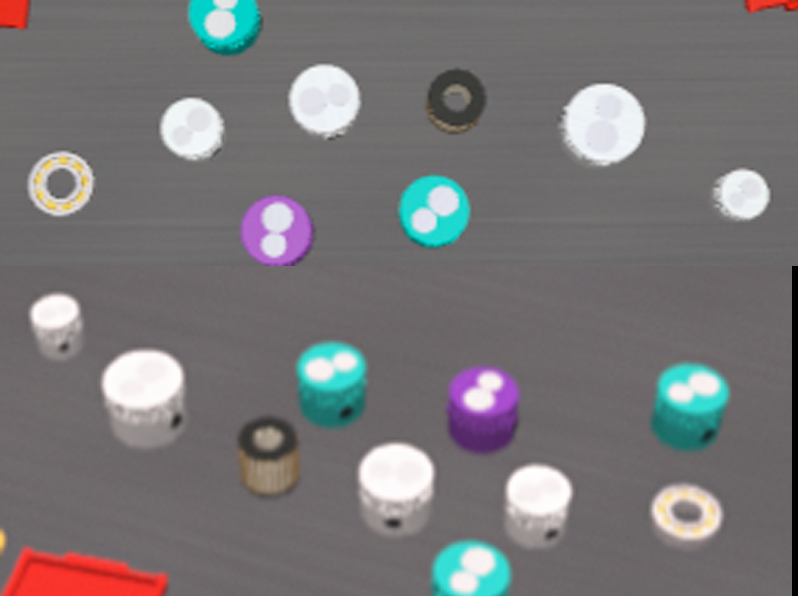

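The crop confirms the pistons from left to right as 47, 55, 63 and 39 by size, with bright crowns and darker sides. Next I'll triangulate the crowns and fit the trays.

```bash
python3 - <<'E'
from h import *
t=pickle.load(open("top.pkl","rb"));s=pickle.load(open("scene.pkl","rb"))
def crown(f,c,r=22,flr=None):
    k=6;x0,y0=int(c[0]-r),int(c[1]-r)
    g=cv2.resize(f["frame"][y0:y0+2*r,x0:x0+2*r].min(2),None,fx=k,fy=k,interpolation=cv2.INTER_CUBIC)
    hi=np.percentile(g,99); m=(g>flr).astype(np.uint8)
    m=cv2.morphologyEx(m,cv2.MORPH_OPEN,np.ones((13,13)))
    cs,_=cv2.findContours(m,0,1); cc=max(cs,key=cv2.contourArea)
    e=cv2.fitEllipse(cv2.convexHull(cc)); 
    return (np.array(e[0])+.5)/k-.5+[x0,y0],np.array(e[1])/k,hi
P={'47':((208,236),(342,219)),'55':((256,226),(300,212)),'63':((355,234),(223,184)),'39':((404,260),(197,163))}
for n,(a,b) in P.items():
  for fl in(190,):
    ca,da,ha=crown(t,a,flr=fl); cb,db,hb=crown(s,b,flr=215)
    p,e=tri(t,ca,s,cb)
    F=cam(t)[0][0,0]; dist=1.1427-p[2]
    print(n,ca.round(1),da.round(1),ha,cb.round(1),db.round(1),hb,'P',p.round(4),'gap',round(e,4),'diam',(da*dist/F).round(4), 'z fixed',onz(t,ca,p[2]).round(4))
# trays
h=cv2.cvtColor(t["frame"],cv2.COLOR_BGR2HSV)
red=((h[...,1]>150)&((h[...,0]<8)|(h[...,0]>172))&(h[...,2]>60))
wh=((h[...,1]<60)&(h[...,2]>110))
T={'a':(127,127),'b':(221,98),'c':(330,100),'d':(418,122)}
for n,c in T.items():
    m=np.zeros(red.shape,np.uint8); x0,x1,y0,y1=c[0]-32,c[0]+42,c[1]-25,c[1]+90
    m[y0:y1,x0:x1]=red[y0:y1,x0:x1]
    nb,l,st,ce=cv2.connectedComponentsWithStats(m); i=1+np.argmax(st[1:,4]); tr=(l==i).astype(np.uint8)
    pts=np.argwhere(tr)[:,::-1].astype(np.float32); rc=cv2.minAreaRect(pts)
    # bore: red component inside the barrel
    j=l[c[1]+2 if False else c[1],c[0]]; bb=[(st[q,4],st[q,2:4],ce[q].round(1)) for q in range(1,nb) if q!=i and st[q,4]>30]
    w=np.zeros_like(m); w[y0:y1,x0:x1]=wh[y0:y1,x0:x1]; nb2,l2,st2,_=cv2.connectedComponentsWithStats(w); q=1+np.argmax(st2[1:,4])
    wr=cv2.minAreaRect(np.argwhere(l2==q)[:,::-1].astype(np.float32))
    near=np.array(sorted(cv2.boxPoints(rc),key=lambda p:-p[1])[:2])
    print(n,'tray',rc,'bore',bb,'barrel',wr, 'near corners',[onz(t,p,.012).round(4) for p in near])
a=cv2.resize(t["frame"][70:210,90:460],None,fx=2.15,fy=2.15,interpolation=cv2.INTER_CUBIC)
cv2.imwrite("pics/crop2.png",a)
E
```

```text
47 [208.1 235.4] [21.  21.7] 241.0 [342.9 217.8] [14.7 18.9] 252.0 P [0.4107 0.1613 0.0374] gap 0.0013 diam [0.0466 0.0482] z fixed [0.4108 0.1606 0.0374]
55 [255.4 225. ] [24.3 24.6] 240.0 [299.7 212.3] [16.8 21.8] 252.0 P [0.433  0.0554 0.0412] gap 0.0007 diam [0.0537 0.0545] z fixed [0.4331 0.055  0.0412]
63 [355.3 233.7] [28.2 28.5] 241.0 [222.7 184.1] [17.  23.7] 252.0 P [ 0.4118 -0.1679  0.0456] gap 0.0004 diam [0.0621 0.0627] z fixed [ 0.4117 -0.1677  0.0456]
39 [405.1 258.8] [17.1 17.9] 238.0 [196.  163.5] [ 9.4 13.8] 251.0 P [ 0.3558 -0.2789  0.0366] gap 0.0002 diam [0.0379 0.0397] z fixed [ 0.3558 -0.2789  0.0366]
a tray ((128.8617706298828, 155.42489624023438), (49.83279037475586, 90.84406280517578), 6.709836959838867) bore [(np.int32(161), array([16, 14], dtype=int32), array([129. , 131.5]))] barrel ((127.693115234375, 130.68276977539062), (47.66810989379883, 44.4293327331543), 4.763641834259033) near corners [array([0.4893, 0.3026, 0.012 ]), array([0.5034, 0.4164, 0.012 ])]
b tray ((224.589111328125, 126.8910903930664), (86.86675262451172, 48.35881042480469), 84.28940582
[... 318 characters left out ...]
87.5469970703125, 47.88051223754883), 81.02737426757812) bore [(np.int32(240), array([22, 14], dtype=int32), array([329.4, 105.4]))] barrel ((339.6177673339844, 103.2508544921875), (48.19701385498047, 65.43109130859375), 83.2901611328125) near corners [array([ 0.5519, -0.0819,  0.012 ]), array([ 0.5697, -0.1937,  0.012 ])]
d tray ((419.8832092285156, 148.10145568847656), (90.18052673339844, 48.25861740112305), 75.57923126220703) bore [(np.int32(47), array([9, 8], dtype=int32), array([417.1, 125.3]))] barrel ((417.5577087402344, 124.7884521484375), (37.065940856933594, 40.007686614990234), 78.69007110595703) near corners [array([ 0.5005, -0.2989,  0.012 ]), array([ 0.529 , -0.4109,  0.012 ])]
```

View pics/crop2.png

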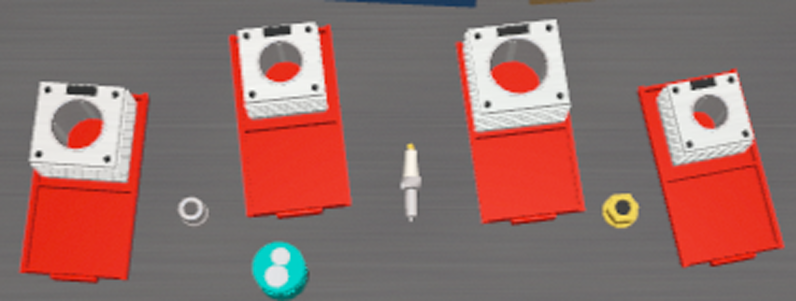

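The crop shows bore diameters of about 25, 20.5, 27 and 16 px, so the trays from left to right are 55, 47, 63 and 39. The near edges have a tab, and the near corners in the crop are at (22,272)/(128,280), (248,216)/(350,205), (483,222)/(583,211) and (681,266)/(783,248). I'll triangulate those same corners in the scene view.

```bash
python3 - <<'E'
from h import *
s=pickle.load(open("scene.pkl","rb"))
f=s["frame"]; k=3.3
A=cv2.resize(f[195:285,90:330],None,fx=k,fy=k,interpolation=cv2.INTER_CUBIC)
B=cv2.resize(f[260:340,250:450],None,fx=k,fy=k,interpolation=cv2.INTER_CUBIC)
B=cv2.copyMakeBorder(B,0,0,0,A.shape[1]-B.shape[1],cv2.BORDER_CONSTANT)
cv2.imwrite("pics/crop3.png",np.vstack([A,B])); print(A.shape)
E
```

```text
(297, 792, 3)
```

View pics/crop3.png

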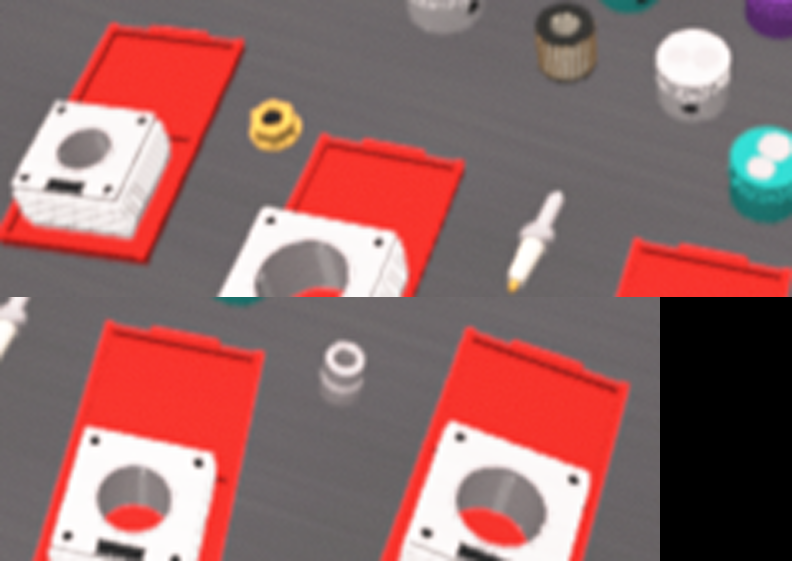

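The scene crop shows near rim corners at (110,24)/(244,40) for tray 39, (320,135)/(464,160) for tray 63, (108,323)/(263,352) for tray 47 and (470,328)/(629,383) for tray 55.

```bash
python3 - <<'E'
from h import *
t=pickle.load(open("top.pkl","rb"));s=pickle.load(open("scene.pkl","rb"))
top={'55':((22,272),(128,280)),'47':((248,216),(350,205)),'63':((483,222),(583,211)),'39':((681,266),(783,248))}
sc={'39':((110,24),(244,40)),'63':((320,135),(464,160)),'47':((108,323),(263,352)),'55':((470,328),(629,383))}
pis={'39':(.3558,-.2789),'47':(.4107,.1613),'55':(.433,.0554),'63':(.4118,-.1679)}
others={'filter':onz(t,(303,225),.045),'bear':onz(t,(162,255),.015),'tq1':onz(t,(220,194),.046),'tq2':onz(t,(295,264),.046),'pur':onz(t,(239,271),.046),'tq3':onz(t,(167,299),.046)}
for n in ('39','47','55','63'):
    tl,tr=[np.array(p)/2.15+[90,70]-.25 for p in top[n]]
    o=np.array((90,195)) if n in('39','63') else np.array((250,260-90))
    sr,sl=[np.array(p)/3.3+o-.35 for p in sc[n]]
    L,e1=tri(t,tl,s,sl);R,e2=tri(t,tr,s,sr)
    z=.012; l,r=onz(t,tl,z),onz(t,tr,z)
    yd=(l-r)[:2]; w=np.linalg.norm(yd); yd/=w; xd=np.array([yd[1],-yd[0]]); c=(l+r)[:2]/2+.05*xd
    # scene-view version
    l2,r2=onz(s,sl,z),onz(s,sr,z); y2=(l2-r2)[:2]; w2=np.linalg.norm(y2);y2/=w2;x2=np.array([y2[1],-y2[0]]);c2=(l2+r2)[:2]/2+.05*x2
    th=np.degrees(np.arctan2(pis[n][1],pis[n][0]))
    print(n,'z',L[2].round(4),R[2].round(4),'w',w.round(4),w2.round(4),'centre',c.round(4),c2.round(4),'phi',np.degrees(np.arctan2(xd[1],xd[0])).round(1),np.degrees(np.arctan2(x2[1],x2[0])).round(1),'pick theta',th.round(1), 'bore c', )
for k,v in others.items(): print(k,v.round(3))
E
```

```text
39 z 0.0106 0.0083 w 0.1149 0.1142 centre [ 0.5699 -0.3445] [ 0.5725 -0.3438] phi 9.9 11.0 pick theta -38.1 bore c
47 z 0.0084 0.0061 w 0.1113 0.1114 centre [0.6238 0.1241] [0.6277 0.1277] phi 6.3 7.4 pick theta 21.4 bore c
55 z 0.0082 0.0058 w 0.1136 0.1111 centre [0.5519 0.3533] [0.5553 0.3598] phi -4.6 -3.9 pick theta 7.3 bore c
63 z 0.0103 0.0078 w 0.1106 0.1141 centre [ 0.6165 -0.1312] [ 0.6192 -0.1294] phi 6.3 7.9 pick theta -22.2 bore c
filter [ 0.432 -0.051  0.045]
bear [0.37  0.266 0.015]
tq1 [0.503 0.135 0.046]
tq2 [ 0.345 -0.032  0.046]
pur [0.331 0.09  0.046]
tq3 [0.271 0.245 0.046]
```

Call:
{"name": "apply_moves", "arguments": {"moves": [{"delta_rot": [0,0,-6.4],"slide": [0.8,-4.7,0],"fingers": 0.41},{"delta_rot": [0,0,-12.8],"slide": [1.6,-9.4,0],"fingers": 0.41},{"delta_rot": [0,0,-19.2],"slide": [2.4,-14.1,0],"fingers": 0.41},{"delta_rot": [0,0,-25.6],"slide": [3.2,-18.8,0],"fingers": 0.41},{"delta_rot": [0,0,-32],"slide": [4,-23.5,0],"fingers": 0.41},{"delta_rot": [0,0,-38.4],"slide": [4.8,-28.2,0],"fingers": 0.41},{"delta_rot": [0,0,-44.8],"slide": [5.6,-32.9,0],"fingers": 0.41},{"delta_rot": [0,0,-51.2],"slide": [6.4,-37.6,0],"fingers": 0.41}], "newtons": 40}}

```text
time_s: 0.9
ee_pos: [0.2966, 0.0928, 0.231]
tcp_rot: [3.141, 0.0, 1.785]
force: [0.8, -0.6, 0.0]
opening: 0.0601
grip_force: 0.0
```

Call:
{"name": "apply_moves", "arguments": {"moves": [{"delta_rot": [0,0,-7],"slide": [0.8,-4.7,0],"fingers": 0.41},{"delta_rot": [0,0,-14],"slide": [1.6,-9.4,0],"fingers": 0.41},{"delta_rot": [0,0,-21],"slide": [2.4,-14.1,0],"fingers": 0.41},{"delta_rot": [0,0,-28],"slide": [3.2,-18.8,0],"fingers": 0.41},{"delta_rot": [0,0,-35],"slide": [4,-23.5,-2],"fingers": 0.41},{"delta_rot": [0,0,-42],"slide": [4.8,-28.2,-4],"fingers": 0.41},{"delta_rot": [0,0,-50.6],"slide": [5.6,-32.9,-6],"fingers": 0.41},{"delta_rot": [0,0,-50.6],"slide": [5.9,-37.2,-8],"fingers": 0.41}]}}

```text
time_s: 1.7
ee_pos: [0.3557, -0.2772, 0.1513]
tcp_rot: [3.141, -0.0, 0.902]
force: [1.1, 0.5, 0.4]
opening: 0.0602
grip_force: 0.0
```

```bash
cat >> h.py <<'E'
def wrist(robot):
    from scipy.spatial.transform import Rotation as Ro
    s=robot.get_state(); f=robot.grab_frame("wrist")
    T=np.eye(4); T[:3,:3]=Ro.from_euler('xyz',s["tcp_rot"]).as_matrix(); T[:3,3]=s["ee_pos"]
    M=np.linalg.inv(T@np.array(f["mount"]))
    f["rvec"]=cv2.Rodrigues(M[:3,:3])[0]; f["tvec"]=M[:3,3]; return s,f
E
python3 - <<'E'
from h import *
from workcell import robot
s,f=wrist(robot); print(s["ee_pos"],s["tcp_rot"]); pickle.dump(f,open("w1.pkl","wb"))
cv2.imwrite("pics/w1.png",f["frame"]); print(proj(f,(.3555,-.278,.04)),proj(f,(.3555,-.278,0)), ray(f,(0,0))[0])
E
```

```text
[ 0.35570756 -0.27719055  0.1513286 ] [ 3.14126813e+00 -3.75998546e-04  9.01936279e-01]
[276.41690783 201.94141328] [276.33611662 186.98544526] [ 0.40575468 -0.21350384  0.29389656]
```

View pics/w1.png

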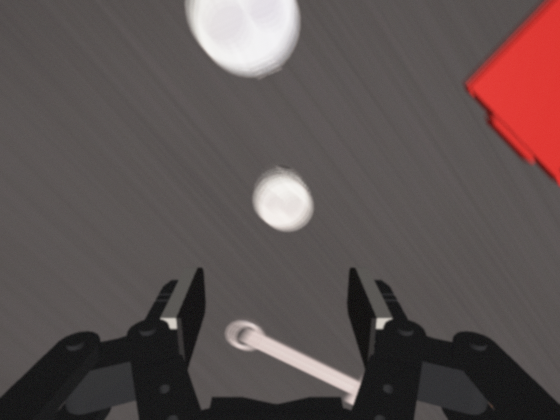

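The wrist view shows the piston crown at about (284,202). The prediction was (276,202), so it sits a few mm farther along the closing line. I'll split the difference, since the grip centres it.

Call:
{"name": "apply_moves", "arguments": {"moves": [{"delta_rot": [0,0,0],"slide": [0.2,-0.2,-2.5],"fingers": 0.41},{"delta_rot": [0,0,0],"slide": [0.2,-0.2,-5],"fingers": 0.41},{"delta_rot": [0,0,0],"slide": [0.2,-0.2,-7.5],"fingers": 0.41},{"delta_rot": [0,0,0],"slide": [0.2,-0.2,-10],"fingers": 0.41},{"delta_rot": [0,0,0],"slide": [0.2,-0.2,-12],"fingers": 0.41},{"delta_rot": [0,0,0],"slide": [0.2,-0.2,-13.5],"fingers": 0.41},{"delta_rot": [0,0,0],"slide": [0.2,-0.2,-14.6],"fingers": 0.41},{"delta_rot": [0,0,0],"slide": [0.2,-0.2,-14.6],"fingers": 0.41}]}}

```text
time_s: 2.55
ee_pos: [0.3564, -0.2756, 0.0044]
tcp_rot: [-3.137, -0.001, 0.905]
force: [0.0, 0.5, 0.1]
opening: 0.06
grip_force: 0.0
```

Call:
{"name": "apply_moves", "arguments": {"moves": [{"delta_rot": [0,0,0],"slide": [0,0,0],"fingers": 0.1},{"delta_rot": [0,0,0],"slide": [0,0,0],"fingers": 0},{"delta_rot": [0,0,0],"slide": [0,0,0],"fingers": -0.1},{"delta_rot": [0,0,0],"slide": [0,0,0],"fingers": -0.2},{"delta_rot": [0,0,0],"slide": [0,0,0],"fingers": -0.3},{"delta_rot": [0,0,0],"slide": [0,0,0],"fingers": -0.4},{"delta_rot": [0,0,0],"slide": [0,0,0],"fingers": -0.4},{"delta_rot": [0,0,0],"slide": [0,0,0],"fingers": -0.4}], "newtons": 40}}

```text
time_s: 3.35
ee_pos: [0.3586, -0.278, 0.0078]
tcp_rot: [3.139, 0.0, 0.905]
force: [-0.4, 1.3, 5.7]
opening: 0.038
grip_force: 40.4
```

Call:
{"name": "apply_moves", "arguments": {"moves": [{"delta_rot": [0,0,0],"slide": [0,0,0.5],"fingers": -0.4},{"delta_rot": [0,0,0],"slide": [0,0,1.5],"fingers": -0.4},{"delta_rot": [0,0,0],"slide": [0,0,3],"fingers": -0.4},{"delta_rot": [0,0,0],"slide": [0,0,5],"fingers": -0.4},{"delta_rot": [0,0,0],"slide": [0,0,7],"fingers": -0.4},{"delta_rot": [0,0,0],"slide": [0,0,9],"fingers": -0.4},{"delta_rot": [0,0,0],"slide": [0,0,10],"fingers": -0.4},{"delta_rot": [0,0,0],"slide": [0,0,10],"fingers": -0.4}]}}

```text
time_s: 4.15
ee_pos: [0.3588, -0.2782, 0.1083]
tcp_rot: [3.138, 0.001, 0.905]
force: [-0.3, -0.3, -0.9]
opening: 0.0381
grip_force: 40.2
```

```bash
python3 - <<'E'
from h import *
from workcell import robot
s=robot.get_state(); print(s["ee_pos"],s["tcp_rot"],s["force"],s["opening"])
a=robot.grab_frame("scene")["frame"][90:220,120:320]; b=robot.grab_frame("wrist")["frame"]
a=cv2.resize(a,(400,260),interpolation=cv2.INTER_CUBIC); b=cv2.resize(b,(400,300))
cv2.imwrite("pics/l1.png",np.hstack([a,b[20:280]]))
E
```

```text
[ 0.35875121 -0.27817798  0.10831391] [3.13792244e+00 5.14556299e-04 9.05040783e-01] [-0.2784145  -0.32840739 -0.85959754] 0.03810543426353013
```

View pics/l1.png

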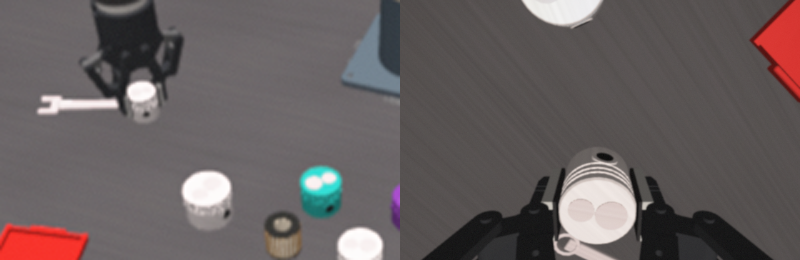

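The piston is held upright. Next I carry it to tray 39.

Call:
{"name": "apply_moves", "arguments": {"moves": [{"delta_rot": [0,0,-4],"slide": [1.5,-0.5,0],"fingers": -0.4},{"delta_rot": [0,0,-10],"slide": [4.5,-1.4,0],"fingers": -0.4},{"delta_rot": [0,0,-17],"slide": [8.5,-2.6,0],"fingers": -0.4},{"delta_rot": [0,0,-24],"slide": [12.5,-3.9,0],"fingers": -0.4},{"delta_rot": [0,0,-31],"slide": [16.5,-5.1,0],"fingers": -0.4},{"delta_rot": [0,0,-37],"slide": [19.5,-6.1,0],"fingers": -0.4},{"delta_rot": [0,0,-40.3],"slide": [21.2,-6.6,0],"fingers": -0.4},{"delta_rot": [0,0,-40.3],"slide": [21.2,-6.6,0],"fingers": -0.4}]}}

```text
time_s: 5.05
ee_pos: [0.5708, -0.3428, 0.1032]
tcp_rot: [-3.139, 0.002, 0.203]
force: [-0.9, -0.2, -0.1]
opening: 0.0382
grip_force: 40.3
```

```bash
python3 - <<'E'
from h import *
from workcell import robot
s,f=wrist(robot); print(s["ee_pos"],s["tcp_rot"],s["force"]); t=robot.grab_frame("top")
print([proj(f,(*p,.012)).round(0) for p in ((.5125,-.3+0),(.531,-.409))])
a=cv2.resize(t["frame"][90:220,360:480],None,fx=2.3,fy=2.3,interpolation=cv2.INTER_CUBIC)
b=cv2.resize(f["frame"],(399,299))
cv2.imwrite("pics/p1.png",np.hstack([a,b]))
E
```

```text
[ 0.57076332 -0.34284149  0.10321092] [-3.13910782e+00  1.85377693e-03  2.02574298e-01] [-0.91664444 -0.21106683 -0.06156809]
[array([200., 274.]), array([356., 280.])]
```

View pics/p1.png

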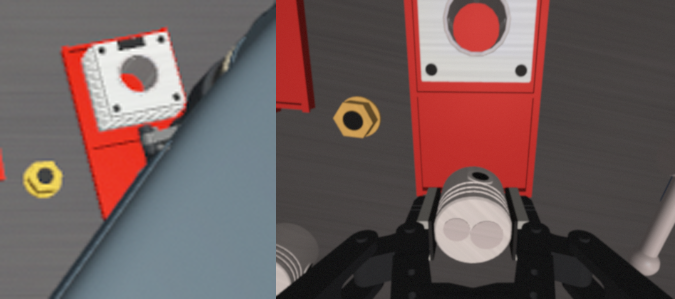

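Both views show the gripper square to tray 39 and centred over its near half: tray edges at x≈413 and 532 in the crop, piston at x≈475. I lower it.

Call:
{"name": "apply_moves", "arguments": {"moves": [{"delta_rot": [0,0,0],"slide": [0,0,-2],"fingers": -0.4},{"delta_rot": [0,0,0],"slide": [0,0,-4],"fingers": -0.4},{"delta_rot": [0,0,0],"slide": [0,0,-6],"fingers": -0.4},{"delta_rot": [0,0,0],"slide": [0,0,-7.3],"fingers": -0.4},{"delta_rot": [0,0,0],"slide": [0,0,-8],"fingers": -0.4},{"delta_rot": [0,0,0],"slide": [0,0,-8.5],"fingers": -0.4},{"delta_rot": [0,0,0],"slide": [0,0,-8.8],"fingers": -0.4},{"delta_rot": [0,0,0],"slide": [0,0,-8.8],"fingers": -0.4}]}}

```text
time_s: 5.95
ee_pos: [0.57, -0.3434, 0.0188]
tcp_rot: [3.141, -0.0, 0.202]
force: [-0.4, -0.1, -0.5]
opening: 0.0382
grip_force: 40.3
```

Call:
{"name": "apply_moves", "arguments": {"moves": [{"delta_rot": [0,0,0],"slide": [0,0,-0.05],"fingers": -0.4},{"delta_rot": [0,0,0],"slide": [0,0,-0.1],"fingers": -0.4},{"delta_rot": [0,0,0],"slide": [0,0,-0.15],"fingers": -0.4},{"delta_rot": [0,0,0],"slide": [0,0,-0.2],"fingers": -0.4},{"delta_rot": [0,0,0],"slide": [0,0,-0.25],"fingers": -0.4},{"delta_rot": [0,0,0],"slide": [0,0,-0.3],"fingers": -0.4},{"delta_rot": [0,0,0],"slide": [0,0,-0.3],"fingers": -0.4},{"delta_rot": [0,0,0],"slide": [0,0,-0.3],"fingers": -0.4}]}}

```text
time_s: 6.75
ee_pos: [0.5698, -0.3431, 0.0153]
tcp_rot: [-3.141, 0.0, 0.202]
force: [0.3, 0.7, -0.4]
opening: 0.0383
grip_force: 40.3
```

Call:
{"name": "apply_moves", "arguments": {"moves": [{"delta_rot": [0,0,0],"slide": [0,0,-0.05],"fingers": -0.4},{"delta_rot": [0,0,0],"slide": [0,0,-0.1],"fingers": -0.4},{"delta_rot": [0,0,0],"slide": [0,0,-0.15],"fingers": -0.4},{"delta_rot": [0,0,0],"slide": [0,0,-0.2],"fingers": -0.4},{"delta_rot": [0,0,0],"slide": [0,0,-0.2],"fingers": -0.4},{"delta_rot": [0,0,0],"slide": [0,0,-0.2],"fingers": -0.4},{"delta_rot": [0,0,0],"slide": [0,0,-0.2],"fingers": -0.4},{"delta_rot": [0,0,0],"slide": [0,0,-0.2],"fingers": -0.4}]}}

```text
time_s: 7.55
ee_pos: [0.5698, -0.3432, 0.0134]
tcp_rot: [3.142, -0.0, 0.202]
force: [-0.3, 0.2, -1.7]
opening: 0.0378
grip_force: 40.3
```

Call:
{"name": "apply_moves", "arguments": {"moves": [{"delta_rot": [0,0,0],"slide": [0,0,-0.05],"fingers": -0.4},{"delta_rot": [0,0,0],"slide": [0,0,-0.1],"fingers": -0.4},{"delta_rot": [0,0,0],"slide": [0,0,-0.1],"fingers": -0.4},{"delta_rot": [0,0,0],"slide": [0,0,-0.1],"fingers": -0.4},{"delta_rot": [0,0,0],"slide": [0,0,-0.1],"fingers": -0.4},{"delta_rot": [0,0,0],"slide": [0,0,-0.1],"fingers": -0.4},{"delta_rot": [0,0,0],"slide": [0,0,-0.1],"fingers": -0.4},{"delta_rot": [0,0,0],"slide": [0,0,-0.1],"fingers": -0.4}]}}

```text
time_s: 8.35
ee_pos: [0.5698, -0.3432, 0.0124]
tcp_rot: [3.142, -0.0, 0.202]
force: [0.3, 0.6, -1.0]
opening: 0.0378
grip_force: 40.3
```

Call:
{"name": "apply_moves", "arguments": {"moves": [{"delta_rot": [0,0,0],"slide": [0,0,-0.05],"fingers": -0.4},{"delta_rot": [0,0,0],"slide": [0,0,-0.1],"fingers": -0.4},{"delta_rot": [0,0,0],"slide": [0,0,-0.1],"fingers": -0.4},{"delta_rot": [0,0,0],"slide": [0,0,-0.1],"fingers": -0.4},{"delta_rot": [0,0,0],"slide": [0,0,-0.1],"fingers": -0.4},{"delta_rot": [0,0,0],"slide": [0,0,-0.1],"fingers": -0.4},{"delta_rot": [0,0,0],"slide": [0,0,-0.1],"fingers": -0.4},{"delta_rot": [0,0,0],"slide": [0,0,-0.1],"fingers": -0.4}]}}

```text
time_s: 9.15
ee_pos: [0.5699, -0.3432, 0.0119]
tcp_rot: [3.141, -0.0, 0.202]
force: [-1.2, 1.1, 4.6]
opening: 0.038
grip_force: 40.6
```

Call:
{"name": "apply_moves", "arguments": {"moves": [{"delta_rot": [0,0,0],"slide": [0,0,0],"fingers": -0.05},{"delta_rot": [0,0,0],"slide": [0,0,0],"fingers": 0.05},{"delta_rot": [0,0,0],"slide": [0,0,0],"fingers": 0.15},{"delta_rot": [0,0,0],"slide": [0,0,0],"fingers": 0.25},{"delta_rot": [0,0,0],"slide": [0,0,0],"fingers": 0.25},{"delta_rot": [0,0,0],"slide": [0,0,1],"fingers": 0.25},{"delta_rot": [0,0,0],"slide": [0,0,3],"fingers": 0.25},{"delta_rot": [0,0,0],"slide": [0,0,6],"fingers": 0.25}]}}

```text
time_s: 9.95
ee_pos: [0.5684, -0.3421, 0.0702]
tcp_rot: [-3.138, 0.003, 0.202]
force: [0.0, -0.0, -0.1]
opening: 0.0537
grip_force: 0.0
```

Call:
{"name": "apply_moves", "arguments": {"moves": [{"delta_rot": [0,0,0],"slide": [0,0,4],"fingers": 0.6},{"delta_rot": [0,0,0],"slide": [0,0,8],"fingers": 0.6},{"delta_rot": [0,0,8],"slide": [-2,3,10],"fingers": 0.6},{"delta_rot": [0,0,16],"slide": [-4,7,10],"fingers": 0.6},{"delta_rot": [0,0,24],"slide": [-5.5,11.5,10],"fingers": 0.6},{"delta_rot": [0,0,32],"slide": [-7,16,10],"fingers": 0.6},{"delta_rot": [0,0,40],"slide": [-8.5,20.5,10],"fingers": 0.6},{"delta_rot": [0,0,48],"slide": [-10,25,10],"fingers": 0.6}]}}

```text
time_s: 10.75
ee_pos: [0.4692, -0.0917, 0.1725]
tcp_rot: [3.14, -0.001, 1.045]
force: [0.9, 0.9, 0.1]
opening: 0.0685
grip_force: 0.0
```

Call:
{"name": "apply_moves", "arguments": {"moves": [{"delta_rot": [0,0,7],"slide": [-0.8,3.6,0],"fingers": 0.6},{"delta_rot": [0,0,14],"slide": [-1.6,7.2,0],"fingers": 0.6},{"delta_rot": [0,0,21],"slide": [-2.4,10.8,0],"fingers": 0.6},{"delta_rot": [0,0,28],"slide": [-3.2,14.4,0],"fingers": 0.6},{"delta_rot": [0,0,35],"slide": [-4,18,0],"fingers": 0.6},{"delta_rot": [0,0,42],"slide": [-4.8,21.6,0],"fingers": 0.6},{"delta_rot": [0,0,49],"slide": [-5.5,24,-1],"fingers": 0.6},{"delta_rot": [0,0,51.5],"slide": [-5.9,25.3,-2],"fingers": 0.6}]}}

```text
time_s: 11.55
ee_pos: [0.4107, 0.1619, 0.1528]
tcp_rot: [3.139, -0.0, 1.944]
force: [-0.7, -0.5, 0.1]
opening: 0.0686
grip_force: 0.0
```

```bash
cat >> h.py <<'E'
def wcrown(f,g,z,r):
    u=proj(f,(*g,z)); im=f["frame"].min(2); m=(im>185).astype(np.uint8)
    k,l,st,c=cv2.connectedComponentsWithStats(m)
    i=min([i for i in range(1,k) if st[i,4]>800],key=lambda i:np.hypot(*(c[i]-u)))
    cc=max(cv2.findContours((l==i).astype(np.uint8),0,1)[0],key=cv2.contourArea)
    e=cv2.fitEllipse(cv2.convexHull(cc)); return u,e,onz(f,e[0],z)
E
python3 - <<'E'
from h import *
from workcell import robot
s,f=wrist(robot); print(s["ee_pos"],s["tcp_rot"])
print(wcrown(f,(.4105,.161),.043,0)); cv2.imwrite("pics/w2.png",f["frame"])
t=robot.grab_frame("top"); cv2.imwrite("pics/t2.png",t["frame"])
f1=pickle.load(open("w1.pkl","rb")); print(wcrown(f1,(.3555,-.278),.04,0))
E
```

```text
[0.41070344 0.16192016 0.15277592] [ 3.13862633e+00 -1.14240797e-04  1.94401941e+00]
(array([275.29136291, 203.09286955]), ((279.2015380859375, 199.52792358398438), (60.845237731933594, 63.601112365722656), 85.08980560302734), array([0.41211639, 0.16450052, 0.043     ]))
(array([276.41690783, 201.94141328]), ((282.8491516113281, 202.06973266601562), (51.18854904174805, 52.653114318847656), 119.52604675292969), array([ 0.35906617, -0.2809347 ,  0.04      ]))
```

View pics/w2.png

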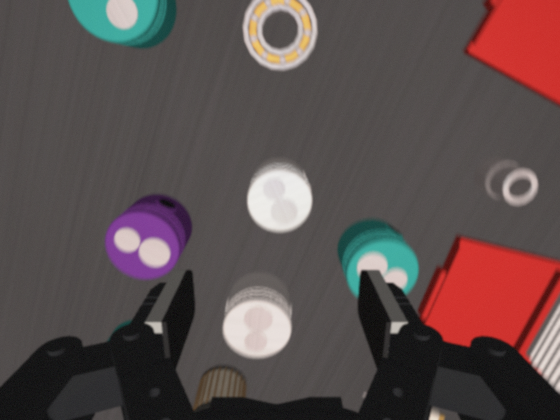

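View pics/t2.png

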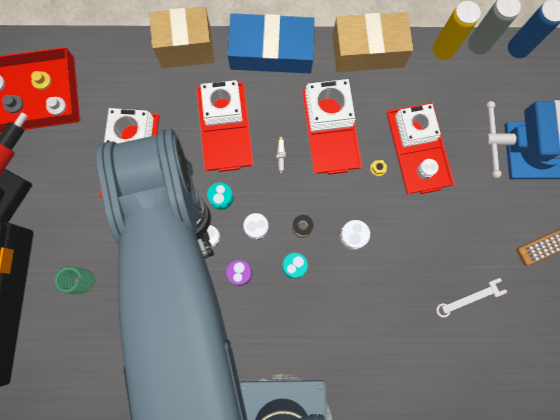

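The wrist view shows piston 47 at (279,200), about 3 mm from the prediction. The top view shows piston 39 standing in its tray at (428,168).

Call:
{"name": "apply_moves", "arguments": {"moves": [{"delta_rot": [0,0,0],"slide": [0.1,0.1,-3],"fingers": 0.6},{"delta_rot": [0,0,0],"slide": [0.1,0.1,-6],"fingers": 0.6},{"delta_rot": [0,0,0],"slide": [0.1,0.1,-9],"fingers": 0.6},{"delta_rot": [0,0,0],"slide": [0.1,0.1,-11.5],"fingers": 0.6},{"delta_rot": [0,0,0],"slide": [0.1,0.1,-13.2],"fingers": 0.6},{"delta_rot": [0,0,0],"slide": [0.1,0.1,-14.3],"fingers": 0.6},{"delta_rot": [0,0,0],"slide": [0.1,0.1,-14.3],"fingers": 0.6},{"delta_rot": [0,0,0],"slide": [0.1,0.1,-14.3],"fingers": 0.6}]}}

```text
time_s: 12.45
ee_pos: [0.4127, 0.1606, 0.0094]
tcp_rot: [3.14, 0.0, 1.937]
force: [0.3, 0.1, -0.1]
opening: 0.0686
grip_force: 0.0
```

Call:
{"name": "apply_moves", "arguments": {"moves": [{"delta_rot": [0,0,0],"slide": [0,0,0],"fingers": 0.35},{"delta_rot": [0,0,0],"slide": [0,0,0],"fingers": 0.25},{"delta_rot": [0,0,0],"slide": [0,0,0],"fingers": 0.15},{"delta_rot": [0,0,0],"slide": [0,0,0],"fingers": 0.05},{"delta_rot": [0,0,0],"slide": [0,0,0],"fingers": -0.1},{"delta_rot": [0,0,0],"slide": [0,0,0],"fingers": -0.2},{"delta_rot": [0,0,0],"slide": [0,0,0],"fingers": -0.2},{"delta_rot": [0,0,0],"slide": [0,0,0],"fingers": -0.2}], "newtons": 45}}

```text
time_s: 13.25
ee_pos: [0.4131, 0.1612, 0.0097]
tcp_rot: [3.139, 0.0, 1.938]
force: [0.5, 0.3, 6.1]
opening: 0.0462
grip_force: 45.9
```

Call:
{"name": "apply_moves", "arguments": {"moves": [{"delta_rot": [0,0,0],"slide": [0,0,0.5],"fingers": -0.2},{"delta_rot": [0,0,0],"slide": [0,0,1.5],"fingers": -0.2},{"delta_rot": [0,0,0],"slide": [0,0,3],"fingers": -0.2},{"delta_rot": [0,0,0],"slide": [0,0,5],"fingers": -0.2},{"delta_rot": [0,0,0],"slide": [0,0,7],"fingers": -0.2},{"delta_rot": [0,0,0],"slide": [0,0,9],"fingers": -0.2},{"delta_rot": [0,0,0],"slide": [0,0,10],"fingers": -0.2},{"delta_rot": [0,0,0],"slide": [0,0,10],"fingers": -0.2}]}}

```text
time_s: 14.05
ee_pos: [0.4129, 0.1611, 0.1101]
tcp_rot: [3.139, 0.0, 1.938]
force: [0.2, -1.1, -1.0]
opening: 0.0461
grip_force: 46.2
```

Call:
{"name": "apply_moves", "arguments": {"moves": [{"delta_rot": [0,0,4],"slide": [1,-0.2,0],"fingers": -0.2},{"delta_rot": [0,0,11],"slide": [3,-0.5,0],"fingers": -0.2},{"delta_rot": [0,0,18.5],"slide": [6,-1,0],"fingers": -0.2},{"delta_rot": [0,0,26],"slide": [9,-1.5,0],"fingers": -0.2},{"delta_rot": [0,0,33.5],"slide": [12,-2,0],"fingers": -0.2},{"delta_rot": [0,0,41],"slide": [15,-2.5,0],"fingers": -0.2},{"delta_rot": [0,0,48.5],"slide": [18,-3,0],"fingers": -0.2},{"delta_rot": [0,0,56],"slide": [20.3,-3.4,0],"fingers": -0.2}]}}

```text
time_s: 14.85
ee_pos: [0.6153, 0.1262, 0.106]
tcp_rot: [-3.141, -0.003, 2.921]
force: [-0.1, 0.5, -1.1]
opening: 0.0459
grip_force: 46.3
```

Call:
{"name": "apply_moves", "arguments": {"moves": [{"delta_rot": [0,0,7],"slide": [0.7,-0.1,0],"fingers": -0.2},{"delta_rot": [0,0,13],"slide": [1,-0.2,0],"fingers": -0.2},{"delta_rot": [0,0,17],"slide": [1,-0.2,0],"fingers": -0.2},{"delta_rot": [0,0,19],"slide": [1,-0.2,0],"fingers": -0.2},{"delta_rot": [0,0,19],"slide": [1,-0.2,0],"fingers": -0.2},{"delta_rot": [0,0,19],"slide": [1,-0.2,0],"fingers": -0.2},{"delta_rot": [0,0,19],"slide": [1,-0.2,0],"fingers": -0.2},{"delta_rot": [0,0,19],"slide": [1,-0.2,0],"fingers": -0.2}]}}

```text
time_s: 15.65
ee_pos: [0.6246, 0.1248, 0.1081]
tcp_rot: [-3.142, -0.0, -3.036]
force: [0.5, -1.0, -1.7]
opening: 0.0461
grip_force: 46.3
```

```bash
cat > look.py <<'E'
import sys
from h import *
from workcell import robot
s,f=wrist(robot); print(s["ee_pos"],s["tcp_rot"],s["force"])
cv2.imwrite(f"pics/{sys.argv[1]}.png",f["frame"])
h=cv2.cvtColor(f["frame"],cv2.COLOR_BGR2HSV)
m=(h[...,1]>150)&((h[...,0]<8)|(h[...,0]>172))&(h[...,2]>60)
# long-side edges of the tray under the gripper (nearest to image column of TCP), at rows 190..260
u0=280; L=[];R=[]
for v in range(170,262,6):
    x=np.where(m[v,130:430])[0]+130
    if len(x)>60: L.append((x.min(),v));R.append((x.max(),v))
L,R=np.array(L),np.array(R)
for v in range(0,len(L),4): print(L[v],R[v])
if len(L)>3:
    l=[onz(f,p,.012)[:2] for p in L]; r=[onz(f,p,.012)[:2] for p in R]
    print('left',l[0].round(4),l[-1].round(4),'right',r[0].round(4),r[-1].round(4))
    print('mid',((l[0]+r[0])/2).round(4),((l[-1]+r[-1])/2).round(4))
# near edge along centre columns
for u in (200,210,350,360):
    y=np.where(m[:,u])[0]
    if len(y): print('near edge',u,y.max(),onz(f,(u,y.max()),.012).round(4))
E
python3 look.py p2
```

```text
[0.62459578 0.12482085 0.10810095] [-3.14157557e+00 -4.90023479e-04 -3.03614543e+00] [ 0.52654902 -0.99722455 -1.69196923]
[191 170] [364 170]
[193 194] [362 194]
[195 218] [361 218]
[197 242] [359 242]
left [0.6036 0.0664] [0.6639 0.0734] right [0.5915 0.1792] [0.6519 0.186 ]
mid [0.5975 0.1228] [0.6579 0.1297]
near edge 200 271 [0.6773 0.0754 0.012 ]
near edge 210 396 [0.7909 0.0883 0.012 ]
near edge 350 268 [0.6634 0.1823 0.012 ]
near edge 360 237 [0.6388 0.1851 0.012 ]
```

View pics/p2.png

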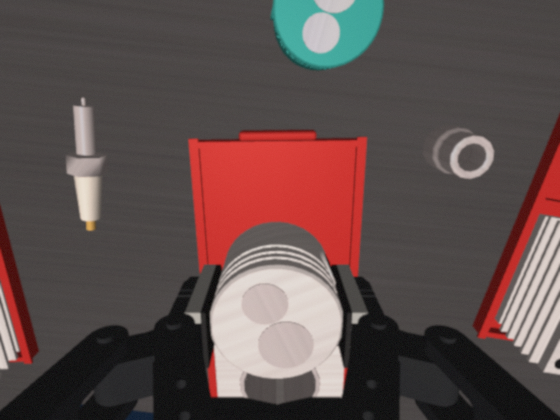

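The wrist view, looking back at the robot, shows tray 47 square to the gripper, with sides at x≈193/362 and its near edge at row 139. The piston is centred to within about 2 mm, so I lower it.

Call:
{"name": "apply_moves", "arguments": {"moves": [{"delta_rot": [0,0,0],"slide": [-0.2,0.1,-2],"fingers": -0.2},{"delta_rot": [0,0,0],"slide": [-0.2,0.1,-4],"fingers": -0.2},{"delta_rot": [0,0,0],"slide": [-0.2,0.1,-6],"fingers": -0.2},{"delta_rot": [0,0,0],"slide": [-0.2,0.1,-7.5],"fingers": -0.2},{"delta_rot": [0,0,0],"slide": [-0.2,0.1,-8.3],"fingers": -0.2},{"delta_rot": [0,0,0],"slide": [-0.2,0.1,-8.8],"fingers": -0.2},{"delta_rot": [0,0,0],"slide": [-0.2,0.1,-8.8],"fingers": -0.2},{"delta_rot": [0,0,0],"slide": [-0.2,0.1,-8.8],"fingers": -0.2}]}}

```text
time_s: 16.5
ee_pos: [0.6235, 0.1259, 0.0214]
tcp_rot: [3.142, 0.002, -3.036]
force: [0.4, -0.8, -0.2]
opening: 0.0459
grip_force: 46.2
```

Call:
{"name": "apply_moves", "arguments": {"moves": [{"delta_rot": [0,0,0],"slide": [0,0,-0.05],"fingers": -0.2},{"delta_rot": [0,0,0],"slide": [0,0,-0.1],"fingers": -0.2},{"delta_rot": [0,0,0],"slide": [0,0,-0.15],"fingers": -0.2},{"delta_rot": [0,0,0],"slide": [0,0,-0.2],"fingers": -0.2},{"delta_rot": [0,0,0],"slide": [0,0,-0.25],"fingers": -0.2},{"delta_rot": [0,0,0],"slide": [0,0,-0.3],"fingers": -0.2},{"delta_rot": [0,0,0],"slide": [0,0,-0.3],"fingers": -0.2},{"delta_rot": [0,0,0],"slide": [0,0,-0.3],"fingers": -0.2}]}}

```text
time_s: 17.3
ee_pos: [0.6228, 0.1258, 0.0173]
tcp_rot: [-3.142, -0.0, -3.036]
force: [-0.2, -0.0, -1.1]
opening: 0.0463
grip_force: 46.2
```

Expected contact is near z=0.0139.

Call:
{"name": "apply_moves", "arguments": {"moves": [{"delta_rot": [0,0,0],"slide": [0,0,-0.05],"fingers": -0.2},{"delta_rot": [0,0,0],"slide": [0,0,-0.1],"fingers": -0.2},{"delta_rot": [0,0,0],"slide": [0,0,-0.15],"fingers": -0.2},{"delta_rot": [0,0,0],"slide": [0,0,-0.2],"fingers": -0.2},{"delta_rot": [0,0,0],"slide": [0,0,-0.25],"fingers": -0.2},{"delta_rot": [0,0,0],"slide": [0,0,-0.3],"fingers": -0.2},{"delta_rot": [0,0,0],"slide": [0,0,-0.3],"fingers": -0.2},{"delta_rot": [0,0,0],"slide": [0,0,-0.3],"fingers": -0.2}]}}

```text
time_s: 18.1
ee_pos: [0.6227, 0.1258, 0.0143]
tcp_rot: [-3.142, -0.0, -3.036]
force: [0.0, 0.4, -0.8]
opening: 0.0458
grip_force: 46.2
```

Call:
{"name": "apply_moves", "arguments": {"moves": [{"delta_rot": [0,0,0],"slide": [0,0,-0.03],"fingers": -0.2},{"delta_rot": [0,0,0],"slide": [0,0,-0.06],"fingers": -0.2},{"delta_rot": [0,0,0],"slide": [0,0,-0.08],"fingers": -0.2},{"delta_rot": [0,0,0],"slide": [0,0,-0.08],"fingers": -0.2},{"delta_rot": [0,0,0],"slide": [0,0,-0.08],"fingers": -0.2},{"delta_rot": [0,0,0],"slide": [0,0,-0.08],"fingers": -0.2},{"delta_rot": [0,0,0],"slide": [0,0,-0.08],"fingers": -0.2},{"delta_rot": [0,0,0],"slide": [0,0,-0.08],"fingers": -0.2}]}}

```text
time_s: 18.9
ee_pos: [0.6229, 0.1258, 0.0138]
tcp_rot: [-3.142, 0.0, -3.036]
force: [-1.8, -0.3, 2.5]
opening: 0.0462
grip_force: 46.4
```

Call:
{"name": "apply_moves", "arguments": {"moves": [{"delta_rot": [0,0,0],"slide": [0,0,0],"fingers": 0.15},{"delta_rot": [0,0,0],"slide": [0,0,0],"fingers": 0.25},{"delta_rot": [0,0,0],"slide": [0,0,0],"fingers": 0.35},{"delta_rot": [0,0,0],"slide": [0,0,0],"fingers": 0.4},{"delta_rot": [0,0,0],"slide": [0,0,0],"fingers": 0.4},{"delta_rot": [0,0,0],"slide": [0,0,1],"fingers": 0.4},{"delta_rot": [0,0,0],"slide": [0,0,3],"fingers": 0.4},{"delta_rot": [0,0,0],"slide": [0,0,6],"fingers": 0.4}]}}

```text
time_s: 19.7
ee_pos: [0.6211, 0.1256, 0.0725]
tcp_rot: [3.142, -0.004, -3.036]
force: [1.1, 0.4, 0.1]
opening: 0.0599
grip_force: 0.0
```

Call:
{"name": "apply_moves", "arguments": {"moves": [{"delta_rot": [0,0,0],"slide": [0,0,4],"fingers": 0.8},{"delta_rot": [0,0,-7],"slide": [-1,-0.4,8],"fingers": 0.8},{"delta_rot": [0,0,-15],"slide": [-3.5,-1.3,10],"fingers": 0.8},{"delta_rot": [0,0,-23],"slide": [-6,-2.2,10],"fingers": 0.8},{"delta_rot": [0,0,-31],"slide": [-8.5,-3.1,10],"fingers": 0.8},{"delta_rot": [0,0,-39],"slide": [-11,-4,10],"fingers": 0.8},{"delta_rot": [0,0,-47],"slide": [-13.5,-4.9,10],"fingers": 0.8},{"delta_rot": [0,0,-55],"slide": [-16,-5.8,10],"fingers": 0.8}]}}

```text
time_s: 20.5
ee_pos: [0.462, 0.0675, 0.1746]
tcp_rot: [3.141, 0.001, 2.282]
force: [0.5, 0.3, 0.3]
opening: 0.0766
grip_force: 0.0
```

Call:
{"name": "apply_moves", "arguments": {"moves": [{"delta_rot": [0,0,-8],"slide": [-1.4,-0.5,0],"fingers": 0.8},{"delta_rot": [0,0,-16],"slide": [-2.3,-0.9,-0.5],"fingers": 0.8},{"delta_rot": [0,0,-24],"slide": [-2.9,-1.2,-1],"fingers": 0.8},{"delta_rot": [0,0,-30],"slide": [-2.9,-1.2,-1.5],"fingers": 0.8},{"delta_rot": [0,0,-33.7],"slide": [-2.9,-1.2,-2],"fingers": 0.8},{"delta_rot": [0,0,-33.7],"slide": [-2.9,-1.2,-2],"fingers": 0.8},{"delta_rot": [0,0,-33.7],"slide": [-2.9,-1.2,-2],"fingers": 0.8},{"delta_rot": [0,0,-33.7],"slide": [-2.9,-1.2,-2],"fingers": 0.8}]}}

```text
time_s: 21.3
ee_pos: [0.4341, 0.0558, 0.1543]
tcp_rot: [3.141, 0.0, 1.7]
force: [0.1, 0.1, 0.9]
opening: 0.077
grip_force: 0.0
```

```bash
python3 - <<'E'
from h import *
from workcell import robot
s,f=wrist(robot); print(s["ee_pos"],s["tcp_rot"])
print(wcrown(f,(.433,.055),.046,0))
E
```

```text
[0.43410843 0.0558466  0.15429483] [3.14060389e+00 1.32361620e-04 1.70017944e+00]
(array([274.57437709, 203.43038432]), ((277.6407165527344, 200.94017028808594), (71.48124694824219, 75.3261947631836), 87.49971771240234), array([0.43491439, 0.05712339, 0.046     ]))
```

Call:
{"name": "apply_moves", "arguments": {"moves": [{"delta_rot": [0,0,0],"slide": [0,0.1,-3],"fingers": 0.8},{"delta_rot": [0,0,0],"slide": [0,0.1,-6],"fingers": 0.8},{"delta_rot": [0,0,0],"slide": [0,0.1,-9],"fingers": 0.8},{"delta_rot": [0,0,0],"slide": [0,0.1,-11.5],"fingers": 0.8},{"delta_rot": [0,0,0],"slide": [0,0.1,-13.2],"fingers": 0.8},{"delta_rot": [0,0,0],"slide": [0,0.1,-14.4],"fingers": 0.8},{"delta_rot": [0,0,0],"slide": [0,0.1,-14.4],"fingers": 0.8},{"delta_rot": [0,0,0],"slide": [0,0.1,-14.4],"fingers": 0.8}]}}

```text
time_s: 22.15
ee_pos: [0.4343, 0.0568, 0.0102]
tcp_rot: [3.141, 0.0, 1.699]
force: [0.4, 0.5, -0.1]
opening: 0.0768
grip_force: 0.0
```

Call:
{"name": "apply_moves", "arguments": {"moves": [{"delta_rot": [0,0,0],"slide": [0,0,0],"fingers": 0.55},{"delta_rot": [0,0,0],"slide": [0,0,0],"fingers": 0.45},{"delta_rot": [0,0,0],"slide": [0,0,0],"fingers": 0.35},{"delta_rot": [0,0,0],"slide": [0,0,0],"fingers": 0.25},{"delta_rot": [0,0,0],"slide": [0,0,0],"fingers": 0.1},{"delta_rot": [0,0,0],"slide": [0,0,0],"fingers": 0},{"delta_rot": [0,0,0],"slide": [0,0,0],"fingers": 0},{"delta_rot": [0,0,0],"slide": [0,0,0],"fingers": 0}], "newtons": 50}}

```text
time_s: 22.95
ee_pos: [0.4348, 0.0568, 0.0108]
tcp_rot: [3.14, 0.0, 1.699]
force: [-0.9, 0.3, 5.3]
opening: 0.0538
grip_force: 51.8
```

Call:
{"name": "apply_moves", "arguments": {"moves": [{"delta_rot": [0,0,0],"slide": [0,0,0.5],"fingers": 0},{"delta_rot": [0,0,0],"slide": [0,0,1.5],"fingers": 0},{"delta_rot": [0,0,0],"slide": [0,0,3],"fingers": 0},{"delta_rot": [0,0,0],"slide": [0,0,5],"fingers": 0},{"delta_rot": [0,0,0],"slide": [0,0,7],"fingers": 0},{"delta_rot": [0,0,0],"slide": [0,0,9],"fingers": 0},{"delta_rot": [0,0,0],"slide": [0,0,10],"fingers": 0},{"delta_rot": [0,0,0],"slide": [0,0,10],"fingers": 0}]}}

```text
time_s: 23.75
ee_pos: [0.435, 0.0568, 0.1113]
tcp_rot: [3.138, 0.001, 1.699]
force: [0.0, 0.5, -1.3]
opening: 0.0541
grip_force: 52.8
```

Call:
{"name": "apply_moves", "arguments": {"moves": [{"delta_rot": [0,0,4],"slide": [0.5,1.2,0],"fingers": 0},{"delta_rot": [0,0,10],"slide": [1.4,3.6,0],"fingers": 0},{"delta_rot": [0,0,17],"slide": [2.5,6.4,0],"fingers": 0},{"delta_rot": [0,0,24],"slide": [3.6,9.2,0],"fingers": 0},{"delta_rot": [0,0,31],"slide": [4.7,12,0],"fingers": 0},{"delta_rot": [0,0,38],"slide": [5.8,14.8,0],"fingers": 0},{"delta_rot": [0,0,45],"slide": [6.9,17.6,0],"fingers": 0},{"delta_rot": [0,0,52],"slide": [8,20.4,0],"fingers": 0}]}}

```text
time_s: 24.55
ee_pos: [0.513, 0.2616, 0.1076]
tcp_rot: [-3.139, -0.002, 2.612]
force: [1.4, -0.0, -1.0]
opening: 0.0535
grip_force: 52.7
```

Call:
{"name": "apply_moves", "arguments": {"moves": [{"delta_rot": [0,0,7],"slide": [1.1,2.8,0],"fingers": 0},{"delta_rot": [0,0,14],"slide": [2.2,5.6,0],"fingers": 0},{"delta_rot": [0,0,20],"slide": [3.2,8,0],"fingers": 0},{"delta_rot": [0,0,25],"slide": [3.85,9.6,0],"fingers": 0},{"delta_rot": [0,0,25],"slide": [3.85,9.6,0],"fingers": 0},{"delta_rot": [0,0,25],"slide": [3.85,9.6,0],"fingers": 0},{"delta_rot": [0,0,25],"slide": [3.85,9.6,0],"fingers": 0},{"delta_rot": [0,0,25],"slide": [3.85,9.6,0],"fingers": 0}]}}

```text
time_s: 25.35
ee_pos: [0.552, 0.3558, 0.1094]
tcp_rot: [-3.141, -0.001, 3.042]
force: [-0.5, 0.6, -1.1]
opening: 0.0542
grip_force: 53.0
```

```bash
python3 look.py p3
```

```text
[0.55195292 0.35579276 0.10935919] [-3.14090676e+00 -6.93086360e-04  3.04154794e+00] [-0.53400908  0.57546697 -1.06912367]
[193 170] [365 170]
[196 194] [364 194]
[198 218] [363 218]
left [0.5199 0.3037] [0.567  0.3006] right [0.5311 0.4166] [0.5781 0.4134]
mid [0.5255 0.3602] [0.5726 0.357 ]
near edge 200 243 [0.5723 0.2997 0.012 ]
near edge 210 266 [0.5908 0.304  0.012 ]
near edge 350 265 [0.5999 0.4043 0.012 ]
near edge 360 267 [0.6022 0.4114 0.012 ]
```

View pics/p3.png

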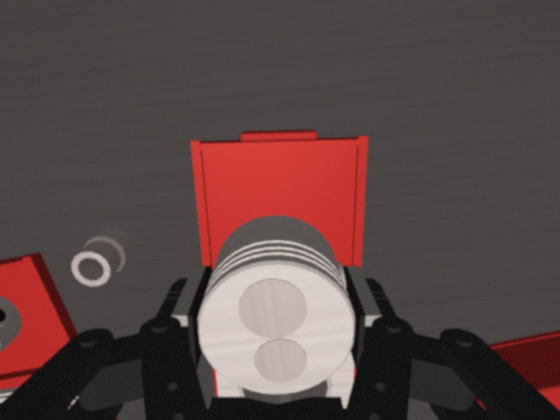

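Tray 55 is square below the gripper, with its near edge at row 140 and sides at x≈195/365. A 2 mm shift centres the piston, and I lower it.

Call:
{"name": "apply_moves", "arguments": {"moves": [{"delta_rot": [0,0,0],"slide": [-0.1,0.2,-2],"fingers": 0},{"delta_rot": [0,0,0],"slide": [-0.1,0.2,-4],"fingers": 0},{"delta_rot": [0,0,0],"slide": [-0.1,0.2,-6],"fingers": 0},{"delta_rot": [0,0,0],"slide": [-0.1,0.2,-7.5],"fingers": 0},{"delta_rot": [0,0,0],"slide": [-0.1,0.2,-8.4],"fingers": 0},{"delta_rot": [0,0,0],"slide": [-0.1,0.2,-9],"fingers": 0},{"delta_rot": [0,0,0],"slide": [-0.1,0.2,-9],"fingers": 0},{"delta_rot": [0,0,0],"slide": [-0.1,0.2,-9],"fingers": 0}]}}

```text
time_s: 26.2
ee_pos: [0.5519, 0.3591, 0.0205]
tcp_rot: [3.141, 0.001, 3.043]
force: [-0.7, -0.3, -2.5]
opening: 0.0539
grip_force: 53.0
```

Call:
{"name": "apply_moves", "arguments": {"moves": [{"delta_rot": [0,0,0],"slide": [0,0,-0.05],"fingers": 0},{"delta_rot": [0,0,0],"slide": [0,0,-0.1],"fingers": 0},{"delta_rot": [0,0,0],"slide": [0,0,-0.15],"fingers": 0},{"delta_rot": [0,0,0],"slide": [0,0,-0.2],"fingers": 0},{"delta_rot": [0,0,0],"slide": [0,0,-0.2],"fingers": 0},{"delta_rot": [0,0,0],"slide": [0,0,-0.2],"fingers": 0},{"delta_rot": [0,0,0],"slide": [0,0,-0.2],"fingers": 0},{"delta_rot": [0,0,0],"slide": [0,0,-0.2],"fingers": 0}]}}

```text
time_s: 27.0
ee_pos: [0.5513, 0.3588, 0.0176]
tcp_rot: [3.142, 0.0, 3.043]
force: [-0.2, 0.1, -0.6]
opening: 0.0537
grip_force: 53.0
```

Call:
{"name": "apply_moves", "arguments": {"moves": [{"delta_rot": [0,0,0],"slide": [0,0,-0.05],"fingers": 0},{"delta_rot": [0,0,0],"slide": [0,0,-0.1],"fingers": 0},{"delta_rot": [0,0,0],"slide": [0,0,-0.15],"fingers": 0},{"delta_rot": [0,0,0],"slide": [0,0,-0.2],"fingers": 0},{"delta_rot": [0,0,0],"slide": [0,0,-0.22],"fingers": 0},{"delta_rot": [0,0,0],"slide": [0,0,-0.22],"fingers": 0},{"delta_rot": [0,0,0],"slide": [0,0,-0.22],"fingers": 0},{"delta_rot": [0,0,0],"slide": [0,0,-0.22],"fingers": 0}]}}

```text
time_s: 27.8
ee_pos: [0.5513, 0.3588, 0.0155]
tcp_rot: [3.142, 0.0, 3.043]
force: [-0.2, -0.1, -1.7]
opening: 0.0537
grip_force: 53.0
```

Call:
{"name": "apply_moves", "arguments": {"moves": [{"delta_rot": [0,0,0],"slide": [0,0,-0.03],"fingers": 0},{"delta_rot": [0,0,0],"slide": [0,0,-0.06],"fingers": 0},{"delta_rot": [0,0,0],"slide": [0,0,-0.08],"fingers": 0},{"delta_rot": [0,0,0],"slide": [0,0,-0.08],"fingers": 0},{"delta_rot": [0,0,0],"slide": [0,0,-0.08],"fingers": 0},{"delta_rot": [0,0,0],"slide": [0,0,-0.08],"fingers": 0},{"delta_rot": [0,0,0],"slide": [0,0,-0.08],"fingers": 0},{"delta_rot": [0,0,0],"slide": [0,0,-0.08],"fingers": 0}]}}

```text
time_s: 28.6
ee_pos: [0.5513, 0.3589, 0.0149]
tcp_rot: [3.141, 0.0, 3.043]
force: [-0.3, -1.5, 1.8]
opening: 0.0538
grip_force: 53.1
```

Call:
{"name": "apply_moves", "arguments": {"moves": [{"delta_rot": [0,0,0],"slide": [0,0,0],"fingers": 0.32},{"delta_rot": [0,0,0],"slide": [0,0,0],"fingers": 0.4},{"delta_rot": [0,0,0],"slide": [0,0,0],"fingers": 0.48},{"delta_rot": [0,0,0],"slide": [0,0,0],"fingers": 0.55},{"delta_rot": [0,0,0],"slide": [0,0,0],"fingers": 0.55},{"delta_rot": [0,0,0],"slide": [0,0,1],"fingers": 0.55},{"delta_rot": [0,0,0],"slide": [0,0,3],"fingers": 0.55},{"delta_rot": [0,0,0],"slide": [0,0,6],"fingers": 0.55}]}}

```text
time_s: 29.4
ee_pos: [0.5498, 0.358, 0.0734]
tcp_rot: [-3.139, -0.004, 3.043]
force: [0.7, 0.1, 0.3]
opening: 0.0666
grip_force: 0.0
```

Call:
{"name": "apply_moves", "arguments": {"moves": [{"delta_rot": [0,0,0],"slide": [0,0,4],"fingers": 1},{"delta_rot": [0,0,-7],"slide": [-0.5,-2,8],"fingers": 1},{"delta_rot": [0,0,-15],"slide": [-1.5,-6,10],"fingers": 1},{"delta_rot": [0,0,-23],"slide": [-2.7,-10.5,10],"fingers": 1},{"delta_rot": [0,0,-31],"slide": [-3.9,-15,10],"fingers": 1},{"delta_rot": [0,0,-39],"slide": [-5.1,-19.5,10],"fingers": 1},{"delta_rot": [0,0,-47],"slide": [-6.3,-24,10],"fingers": 1},{"delta_rot": [0,0,-55],"slide": [-7.5,-28.5,10],"fingers": 1}]}}

```text
time_s: 30.2
ee_pos: [0.4758, 0.0723, 0.1758]
tcp_rot: [3.14, 0.001, 2.078]
force: [1.0, -0.4, 0.2]
opening: 0.0858
grip_force: 0.0
```

Call:
{"name": "apply_moves", "arguments": {"moves": [{"delta_rot": [0,0,-8],"slide": [-1.2,-4.5,0],"fingers": 1},{"delta_rot": [0,0,-16],"slide": [-2.4,-9,0],"fingers": 1},{"delta_rot": [0,0,-24],"slide": [-3.6,-13.5,0],"fingers": 1},{"delta_rot": [0,0,-32],"slide": [-4.8,-18,-0.5],"fingers": 1},{"delta_rot": [0,0,-40],"slide": [-5.7,-22,-1],"fingers": 1},{"delta_rot": [0,0,-47],"slide": [-6.3,-24.2,-1.5],"fingers": 1},{"delta_rot": [0,0,-51.5],"slide": [-6.3,-24.2,-2],"fingers": 1},{"delta_rot": [0,0,-51.5],"slide": [-6.3,-24.2,-2],"fingers": 1}]}}

```text
time_s: 31.0
ee_pos: [0.4127, -0.1688, 0.1548]
tcp_rot: [-3.141, -0.0, 1.182]
force: [0.2, 0.7, 0.2]
opening: 0.0851
grip_force: 0.0
```

```bash
python3 - <<'E'
from h import *
from workcell import robot
s,f=wrist(robot); print(s["ee_pos"],s["tcp_rot"],s["opening"])
print(wcrown(f,(.412,-.1675),.05,0))
E
```

```text
[ 0.41272566 -0.16883744  0.15475132] [-3.14138614e+00 -1.79436523e-04  1.18239051e+00] 0.08507628628043547
(array([274.53441341, 202.5276489 ]), ((277.01507568359375, 198.6806182861328), (84.13933563232422, 88.24982452392578), 88.139404296875), array([ 0.41466858, -0.16554341,  0.05      ]))
```

Call:
{"name": "apply_moves", "arguments": {"moves": [{"delta_rot": [0,0,0],"slide": [0.1,0.2,-3],"fingers": 1},{"delta_rot": [0,0,0],"slide": [0.1,0.2,-6],"fingers": 1},{"delta_rot": [0,0,0],"slide": [0.1,0.2,-8],"fingers": 1},{"delta_rot": [0,0,0],"slide": [0.1,0.2,-10],"fingers": 1},{"delta_rot": [0,0,0],"slide": [0.1,0.2,-12],"fingers": 1},{"delta_rot": [0,0,0],"slide": [0.1,0.2,-13.5],"fingers": 1},{"delta_rot": [0,0,0],"slide": [0.1,0.2,-14.3],"fingers": 1},{"delta_rot": [0,0,0],"slide": [0.1,0.2,-14.3],"fingers": 1}]}}

```text
time_s: 31.85
ee_pos: [0.4138, -0.1653, 0.011]
tcp_rot: [-3.14, -0.0, 1.186]
force: [-0.0, 0.1, 0.5]
opening: 0.0858
grip_force: 0.0
```

Call:
{"name": "apply_moves", "arguments": {"moves": [{"delta_rot": [0,0,0],"slide": [0,0,0],"fingers": 0.75},{"delta_rot": [0,0,0],"slide": [0,0,0],"fingers": 0.65},{"delta_rot": [0,0,0],"slide": [0,0,0],"fingers": 0.55},{"delta_rot": [0,0,0],"slide": [0,0,0],"fingers": 0.45},{"delta_rot": [0,0,0],"slide": [0,0,0],"fingers": 0.3},{"delta_rot": [0,0,0],"slide": [0,0,0],"fingers": 0.2},{"delta_rot": [0,0,0],"slide": [0,0,0],"fingers": 0.2},{"delta_rot": [0,0,0],"slide": [0,0,0],"fingers": 0.2}], "newtons": 60}}

```text
time_s: 32.65
ee_pos: [0.4151, -0.1667, 0.013]
tcp_rot: [3.14, 0.0, 1.184]
force: [-0.9, 0.5, 5.9]
opening: 0.0621
grip_force: 64.9
```

Call:
{"name": "apply_moves", "arguments": {"moves": [{"delta_rot": [0,0,0],"slide": [0,0,0.5],"fingers": 0.2},{"delta_rot": [0,0,0],"slide": [0,0,1.5],"fingers": 0.2},{"delta_rot": [0,0,0],"slide": [0,0,3],"fingers": 0.2},{"delta_rot": [0,0,0],"slide": [0,0,5],"fingers": 0.2},{"delta_rot": [0,0,0],"slide": [0,0,7],"fingers": 0.2},{"delta_rot": [0,0,0],"slide": [0,0,9],"fingers": 0.2},{"delta_rot": [0,0,0],"slide": [0,0,10],"fingers": 0.2},{"delta_rot": [0,0,0],"slide": [0,0,10],"fingers": 0.2}]}}

```text
time_s: 33.45
ee_pos: [0.4155, -0.1669, 0.1134]
tcp_rot: [3.138, 0.001, 1.184]
force: [-0.1, -0.2, -1.6]
opening: 0.0618
grip_force: 65.6
```

Call:
{"name": "apply_moves", "arguments": {"moves": [{"delta_rot": [0,0,-3],"slide": [1,0.2,0],"fingers": 0.2},{"delta_rot": [0,0,-9],"slide": [3,0.5,0],"fingers": 0.2},{"delta_rot": [0,0,-16],"slide": [5.5,1,0],"fingers": 0.2},{"delta_rot": [0,0,-23],"slide": [8,1.4,0],"fingers": 0.2},{"delta_rot": [0,0,-30],"slide": [10.5,1.9,0],"fingers": 0.2},{"delta_rot": [0,0,-37],"slide": [13,2.3,0],"fingers": 0.2},{"delta_rot": [0,0,-44],"slide": [15.5,2.8,0],"fingers": 0.2},{"delta_rot": [0,0,-51],"slide": [18,3.2,0],"fingers": 0.2}]}}

```text
time_s: 34.25
ee_pos: [0.5942, -0.1335, 0.1094]
tcp_rot: [-3.14, 0.003, 0.289]
force: [0.3, 0.1, -1.6]
opening: 0.0618
grip_force: 65.4
```

Call:
{"name": "apply_moves", "arguments": {"moves": [{"delta_rot": [0,0,-6],"slide": [1.4,0.3,0],"fingers": 0.2},{"delta_rot": [0,0,-9],"slide": [2,0.4,0],"fingers": 0.2},{"delta_rot": [0,0,-9.9],"slide": [2.2,0.4,0],"fingers": 0.2},{"delta_rot": [0,0,-9.9],"slide": [2.2,0.4,0],"fingers": 0.2},{"delta_rot": [0,0,-9.9],"slide": [2.2,0.4,0],"fingers": 0.2},{"delta_rot": [0,0,-9.9],"slide": [2.2,0.4,0],"fingers": 0.2},{"delta_rot": [0,0,-9.9],"slide": [2.2,0.4,0],"fingers": 0.2},{"delta_rot": [0,0,-9.9],"slide": [2.2,0.4,0],"fingers": 0.2}]}}

```text
time_s: 35.05
ee_pos: [0.6161, -0.1303, 0.1118]
tcp_rot: [3.141, -0.0, 0.121]
force: [-0.4, -0.3, -1.7]
opening: 0.0615
grip_force: 65.5
```

```bash
python3 look.py p4
```

```text
[ 0.6161448 -0.1303244  0.1118466] [ 3.14144336e+00 -2.92187809e-04  1.21305355e-01] [-0.36785641 -0.32790489 -1.71623493]
[190 170] [361 170]
[192 194] [359 194]
[194 218] [357 218]
left [ 0.6343 -0.0708] [ 0.596  -0.0755] right [ 0.6482 -0.1838] [ 0.61   -0.1886]
mid [ 0.6413 -0.1273] [ 0.603 -0.132]
near edge 200 268 [ 0.5622 -0.0816  0.012 ]
near edge 210 247 [ 0.5798 -0.0877  0.012 ]
near edge 350 267 [ 0.5764 -0.1899  0.012 ]
near edge 360 187 [ 0.6366 -0.1854  0.012 ]
```

View pics/p4.png

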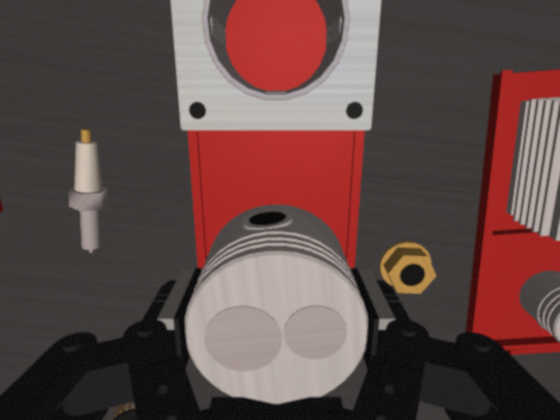

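Tray 63 is square below and centred, with sides at x≈192/359 against the gripper centre at x≈277. I lower the piston.

Call:
{"name": "apply_moves", "arguments": {"moves": [{"delta_rot": [0,0,0],"slide": [0,0,-2],"fingers": 0.2},{"delta_rot": [0,0,0],"slide": [0,0,-4],"fingers": 0.2},{"delta_rot": [0,0,0],"slide": [0,0,-6],"fingers": 0.2},{"delta_rot": [0,0,0],"slide": [0,0,-7.5],"fingers": 0.2},{"delta_rot": [0,0,0],"slide": [0,0,-8.4],"fingers": 0.2},{"delta_rot": [0,0,0],"slide": [0,0,-9],"fingers": 0.2},{"delta_rot": [0,0,0],"slide": [0,0,-9],"fingers": 0.2},{"delta_rot": [0,0,0],"slide": [0,0,-9],"fingers": 0.2}]}}

```text
time_s: 35.9
ee_pos: [0.6169, -0.1304, 0.0224]
tcp_rot: [3.141, -0.001, 0.121]
force: [-0.1, 0.5, -1.3]
opening: 0.0619
grip_force: 65.6
```

Call:
{"name": "apply_moves", "arguments": {"moves": [{"delta_rot": [0,0,0],"slide": [0,0,-0.05],"fingers": 0.2},{"delta_rot": [0,0,0],"slide": [0,0,-0.1],"fingers": 0.2},{"delta_rot": [0,0,0],"slide": [0,0,-0.15],"fingers": 0.2},{"delta_rot": [0,0,0],"slide": [0,0,-0.2],"fingers": 0.2},{"delta_rot": [0,0,0],"slide": [0,0,-0.2],"fingers": 0.2},{"delta_rot": [0,0,0],"slide": [0,0,-0.2],"fingers": 0.2},{"delta_rot": [0,0,0],"slide": [0,0,-0.2],"fingers": 0.2},{"delta_rot": [0,0,0],"slide": [0,0,-0.2],"fingers": 0.2}]}}

```text
time_s: 36.7
ee_pos: [0.6163, -0.1302, 0.0196]
tcp_rot: [-3.142, 0.0, 0.121]
force: [-0.4, 0.2, -2.3]
opening: 0.0619
grip_force: 65.6
```

Call:
{"name": "apply_moves", "arguments": {"moves": [{"delta_rot": [0,0,0],"slide": [0,0,-0.05],"fingers": 0.2},{"delta_rot": [0,0,0],"slide": [0,0,-0.1],"fingers": 0.2},{"delta_rot": [0,0,0],"slide": [0,0,-0.15],"fingers": 0.2},{"delta_rot": [0,0,0],"slide": [0,0,-0.2],"fingers": 0.2},{"delta_rot": [0,0,0],"slide": [0,0,-0.22],"fingers": 0.2},{"delta_rot": [0,0,0],"slide": [0,0,-0.22],"fingers": 0.2},{"delta_rot": [0,0,0],"slide": [0,0,-0.22],"fingers": 0.2},{"delta_rot": [0,0,0],"slide": [0,0,-0.22],"fingers": 0.2}]}}

```text
time_s: 37.5
ee_pos: [0.6164, -0.1302, 0.0174]
tcp_rot: [3.142, -0.0, 0.121]
force: [1.0, 0.9, -2.1]
opening: 0.0616
grip_force: 65.6
```

Call:
{"name": "apply_moves", "arguments": {"moves": [{"delta_rot": [0,0,0],"slide": [0,0,-0.03],"fingers": 0.2},{"delta_rot": [0,0,0],"slide": [0,0,-0.06],"fingers": 0.2},{"delta_rot": [0,0,0],"slide": [0,0,-0.08],"fingers": 0.2},{"delta_rot": [0,0,0],"slide": [0,0,-0.08],"fingers": 0.2},{"delta_rot": [0,0,0],"slide": [0,0,-0.08],"fingers": 0.2},{"delta_rot": [0,0,0],"slide": [0,0,-0.08],"fingers": 0.2},{"delta_rot": [0,0,0],"slide": [0,0,-0.08],"fingers": 0.2},{"delta_rot": [0,0,0],"slide": [0,0,-0.08],"fingers": 0.2}]}}

```text
time_s: 38.3
ee_pos: [0.6164, -0.1302, 0.0171]
tcp_rot: [3.141, -0.0, 0.121]
force: [-2.1, 1.1, 3.8]
opening: 0.0618
grip_force: 65.9
```

Contact. I release and retreat, clear of everything.

Call:
{"name": "apply_moves", "arguments": {"moves": [{"delta_rot": [0,0,0],"slide": [0,0,0],"fingers": 0.5},{"delta_rot": [0,0,0],"slide": [0,0,0],"fingers": 0.56},{"delta_rot": [0,0,0],"slide": [0,0,0],"fingers": 0.62},{"delta_rot": [0,0,0],"slide": [0,0,0],"fingers": 0.66},{"delta_rot": [0,0,0],"slide": [0,0,0],"fingers": 0.66},{"delta_rot": [0,0,0],"slide": [0,0,1],"fingers": 0.66},{"delta_rot": [0,0,0],"slide": [0,0,3],"fingers": 0.66},{"delta_rot": [0,0,0],"slide": [0,0,6],"fingers": 0.66}]}}

```text
time_s: 39.1
ee_pos: [0.6147, -0.1297, 0.0755]
tcp_rot: [-3.14, 0.004, 0.121]
force: [-0.1, -0.2, -0.3]
opening: 0.0708
grip_force: 0.0
```

Call:
{"name": "apply_moves", "arguments": {"moves": [{"delta_rot": [0,0,0],"slide": [0,0,4],"fingers": 0.66},{"delta_rot": [0,0,0],"slide": [-2,0,8],"fingers": 0.66},{"delta_rot": [0,0,0],"slide": [-6,0,11],"fingers": 0.66},{"delta_rot": [0,0,0],"slide": [-10,0,13],"fingers": 0.66},{"delta_rot": [0,0,0],"slide": [-14,0,15],"fingers": 0.66},{"delta_rot": [0,0,0],"slide": [-18,0,16],"fingers": 0.66},{"delta_rot": [0,0,0],"slide": [-22,0,16],"fingers": 0.66},{"delta_rot": [0,0,0],"slide": [-25,0,16],"fingers": 0.66}]}}

```text
time_s: 39.9
ee_pos: [0.3647, -0.1301, 0.2384]
tcp_rot: [3.14, -0.002, 0.121]
force: [-0.3, -0.7, 0.4]
opening: 0.071
grip_force: 0.0
```

```bash
python3 - <<'E'
from h import *
from workcell import robot
s=robot.get_state(); print(s["time_s"],s["ee_pos"])
t=robot.grab_frame("top")["frame"]; c=robot.grab_frame("scene")["frame"]
a=cv2.resize(t[75:285,90:460],(528,300),interpolation=cv2.INTER_CUBIC)
b=cv2.resize(c[140:370,60:460],(528,300),interpolation=cv2.INTER_CUBIC)
cv2.imwrite("pics/end.png",np.vstack([a,b]))
E
```

```text
39.9 [ 0.36467304 -0.1301163   0.23841066]
```

View pics/end.png

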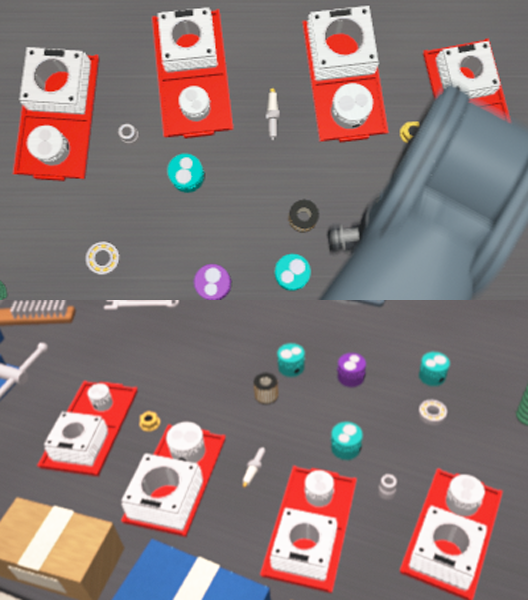

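All four pistons stand crown-up in the empty halves of their trays: (47,144), (194,102) and (352,104) in the top crop, and piston 39 at (98,397) in the scene crop. The filter, bearing and coloured look-alikes have not moved.

```bash
python3 -c "
from workcell import robot
print(robot.finish_job())"
```

```text
the job is handed in; nothing more can be done
None
```

The job is handed in: in the final pictures all four pistons stand crown-up in the trays of their matching barrels, and the oil filter and ball bearing are where they were; it took about 40 s of the 96 s allowed.

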